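# Shut the drying cell and present its clamp arm

## Robot

A 6-joint arm with a two-finger parallel gripper is mounted at the origin on the work surface. World frame = base frame: x ahead of the robot, y to its left, z up, the work surface at z = 0. Lengths are in m, angles in rad, forces in N, time in s.
With the tool pointing down it reaches from about 0.3 to 0.85 m from the base axis. Payload 5.4 kg.
Tool frame: the origin (TCP) lies midway between the tips of the shut fingers; the grasp point (between the pads) lies r.tcp_to_grasp behind it (r.tcp_to_grasp is the distance from the TCP to the grasp point, in m); z points along the fingers, y is the direction in which the jaws open and shut (so a half turn about z gives the same grasp; the last joint's range is limited). The gripper opens to 85 mm and grips with 20 to 120 N. Pads are 22 mm wide; open, the fingers measure 114 mm over their backs; the gripper's body (76 mm by 85 mm) begins 54 mm behind the grasp point. The pads swing forward as they close: fully open they stand 13 mm farther back than shut.
Start: joints at [-1.527, 0.158, 1.597, -0, 1.386, -0.21], TCP at [0.144, -0.557, 0.209] pointing down, gripper open.
Joint ranges: [-2.91, 2.91], [-0.94, 2.29], [0.18, 2.7], [-1.29, 4.43], [0.17, 2.64], [-3, 3]. Speed limits (rad/s): [2.57, 2.57, 3.14, 3.14, 3.14, 3.14].

## Interface

Orientations are given as a rotation vector (axis times angle).
In Python, from bench import r gives the robot as it stands.
- The arm moves only by the tool step_arm, never from a script. Its arguments are lists of equal length, an entry for each row: "delta_rot": the turn, a rotation vector about the tool's x, y, z in units of 6 degrees (1.0 is 6 degrees), a list of three; "linear": the shift along the tool's x, y, z in units of 25 mm (1.0 is 25 mm), a list of three; "gripper": the opening, from 0 (shut) to 1 (fully open). In form: {"delta_rot": [[wx, wy, wz], ...], "linear": [[x, y, z], ...], "gripper": [gripper, ...]}. A call has 1 to 20 rows; each row is the pose to reach, as a shift and turn from the pose measured when the call began, along the tool's axes at that moment; what a row does not reach only later rows make up. A row lasts 1/12 s, in which the tool goes at most 41.7 mm and 7.16 degrees, less where a joint would pass 70% of its speed; a pose out of reach is approached as far as the arm can. A call with a gripper value outside its range is refused whole. The fingers move at their own pace and stop on an object; "squeeze" is the grip in N (left out, the last holds). Time passes only in rows, so rows that repeat a pose let the fingers close. It gives the time, the measured TCP pose, the force and the opening at its end, in the units of the state.
- r.sense(): the state, without advancing time (a new reading comes with each control period).
- r.camera(name): name is "scene" or "top" or "wrist"; returns the picture (420x560x3 uint8, blue, green, red); there is no depth.
- r.camera_model(name): a dict with "fx", "fy", "cx", "cy" (pixels), "R" (3x3) and "t" (3): a world point X has camera coordinates R X + t. Camera axes: x right, y down, z forward; pixel columns grow to the right and rows downward; lengths in m; the calibration is good to about 2 mm. The wrist camera is an equidistant fisheye: a pixel r from the principal point sees the ray r / f radians off the axis. A picture is of the moment at which its call begins: read the wrist's pose just before it. camera_model takes no time and is no camera call; for the wrist camera it gives the pose at the moment of the call.
- r.close_job(): hands the job in, once; it reports no verdict.
The state is a dict: "time": time; "joint_positions": joint angles; "dq": joint speeds; "joint_torque": joint torques, N m; "position": TCP position; "ee_rot": TCP orientation; "ft_force": force on the tool from outside, world axes, zero at the start; "torque": the same for the moment, N m; "grip_width": opening from 0.0 (shut) to 1.0 (fully open).
Only numpy, scipy, OpenCV 4.12 (cv2) and the standard library are available. Lean on these libraries where they do the work, as an engineer would, in place of code of your own. Each camera call takes 0.05 s, during which the arm holds its last target. There are 200 camera calls.

## Task

The small drying cell is loaded: first push its lid fully shut, then grip the loose offset clamp arm by its balance point and lift it. Finish while still holding it, level and still, over the cell's two posts, the heavy boss centred over the thick post and the foot over the thin one, both about 40 mm above the post tops and touching nothing but the gripper. Leave the other things on the bench where they are.

Things in the scene. Friction and masses are not known exactly. Their poses are not given: they have to be found in the camera images.
- cell: fixed drying cell: white base plate 140 (x) x 250 (y) x 12 mm with an aluminium chamber 120 (x) x 140 (y) mm, rim 70 mm above the bench, a white dish inside. Origin: centre of the underside, on the bench; x points to the hinge side (roughly away from the robot), y to the thick post, z up. Two flat-topped round steel posts beside the chamber: thick (36 mm across) at +y, thin (18 mm) at -y
- lid (a joint): the cell's lid, rad: 0 = shut flat on the rim, grows as it swings up (starts open at 0.9 to 1.35). A stiff hinge keeps it at any angle; 2 to 6 N on its outer half moves it. Aluminium plate 124 mm from hinge axis to free edge, 144 mm wide, 10 mm thick (hinge axis at mid-thickness), with a 50 mm wide dark tab sticking out 12 mm more at mid edge. Shut, its top is 80 mm above the bench
- lid_hinge (a point): middle of the lid's hinge axis, which is parallel to the cell's y; 62 mm from the cell's origin along the cell's x, 75 mm above the bench. Turns with the lid: x lies in the plate, pointing away from the free edge; z is the outer face's normal
- lid_edge (a point): middle of the lid's free edge, on the outer (upper when shut) face, 124 mm from the hinge axis
- clamp_arm: loose plain steel clamp arm, 0.5 to 0.72 kg, lying level. Origin: underside, midway between boss and foot; x runs from boss to foot, z up. Boss 42 mm across, 42 tall plus 8 mm cap, axis at x=-95 mm; foot 20 mm across, 33 tall, at x=+95; straight bar between, 16 mm wide, 14 thick, mid-height 26 mm; pad 22 mm across under x=0. Balance point on the bar at x=-45 mm, 50 mm from the boss axis
- boss_base (a point): centre of the flat underside of the clamp arm's boss, at x = -95 mm of the arm
- foot_base (a point): centre of the flat underside of the clamp arm's foot, at x = +95 mm of the arm
- thick_post_top (a point): centre of the top of the cell's thick post, where the boss belongs; 80 mm above the bench, 95 mm from the cell's origin along +y; axes as the cell's
- thin_post_top (a point): centre of the top of the cell's thin post, where the foot belongs; 80 mm above the bench, 95 mm from the cell's origin along -y; axes as the cell's
- beaker: bystander: open glass beaker, 68 mm across, 85 mm tall; origin at the centre of its underside
- jar: bystander: brown glass jar with white cap, 60 mm across, 85 mm tall; origin at the centre of its underside
- weight: bystander: small steel calibration weight with a knob, 28 mm across, 43 mm tall; origin at the centre of its underside
- tweezers: bystander: steel tweezers lying flat, 110 mm long (their x axis), 8 mm wide, about 12 mm high; origin at mid-length on the underside
- dishes: bystander: round stack of clear petri dishes, 90 mm across, 32 mm tall; origin at the centre of its underside
- spatula: bystander: spatula lying flat, 200 mm long (along its x axis)
- tip_box: bystander: open white plastic box, 85 x 120 x 55 mm; origin at the centre of its underside
There are look-alikes about, which are no part of the job. Leave any blue or turquoise look-alike of the clamp_arm alone.

How it is judged:
By the outcome, as a careful person would: the job done as asked, in the order asked, and still so for the second after the job is handed in, while the arm keeps its last pose, push and grip.
It also fails if it takes over 64 s, if anything falls off the work surface, if the arm or the gripper's body presses on something with over 40 N, if the wrist force passes 120 N, or if a joint passes its speed limit or range.

## Working session

There is one attempt and no reset: what is moved stays moved. The work goes in short steps, Python scripts to look and compute and a tool call to move; the robot and the scene stay as the last step left them, time stands still between calls to the robot, and variables do not carry over. Pictures are saved under pics/ and viewed, about 8 in all and at most 12, crops included, and the job is handed in when it is done.

Besides the shell and the picture viewer there is one more tool, called after "Call:" as name(argument=value, ...), one argument or row to a line, values as JSON. step_arm: Moves the arm, as the interface text tells. Its arguments: {"type":"object","properties":{"delta_rot":{"type":"array"},"linear":{"type":"array"},"gripper":{"type":"array"},"squeeze":{"type":"number"}},"required":["delta_rot","linear","gripper"]}

```bash
mkdir -p pics; ls; python3 - <<'E'
from bench import r
import cv2
s=r.sense();print(s,r.tcp_to_grasp)
for n in("scene","top"):
    cv2.imwrite(f"pics/{n}0.png",r.camera(n)); m=r.camera_model(n);print(n,m)
E
```

```text
pics
{'time': 0.0, 'joint_positions': array([-1.52713039e+00,  1.59068815e-01,  1.59822467e+00, -1.88837494e-05,
        1.38618700e+00, -2.10126254e-01]), 'dq': array([ 0.00029945,  0.00055779, -0.00221943,  0.00073264,  0.00058773,
        0.0011814 ]), 'joint_torque': array([ 7.92732026e-04, -3.95995581e+01, -3.31433165e+01, -4.27972759e-05,
        8.32106452e-03, -2.09036108e-05]), 'position': array([ 0.14429947, -0.55594188,  0.20770962]), 'ee_rot': array([-3.11446424e+00, -3.97353942e-01, -2.17343358e-04]), 'ft_force': array([-0.0101117 , -0.1338791 ,  0.96828579]), 'torque': array([-0.05074334,  0.01414017, -0.01188244]), 'grip_width': 1.0015760167973047} 0.0187
scene {'fx': 466.63789079309686, 'fy': 466.63789079309686, 'cx': 283.2868342578342, 'cy': 212.8871847193394, 'R': array([[ 0.88903254,  0.45773711,  0.00989344],
       [ 0.37458767, -0.71477218, -0.59058006],
       [-0.26325885,  0.52875085, -0.80691841]]), 't': array([-0.4145436 , -0.19629118,  1.43836744])}
top {'fx': 511.04901498046917, 'fy': 511.04901498046917, 'cx': 284.73746635282265, 'cy': 205.94503628049497, 'R': array([[ 0.01334998, -0.99986137,  0.00995087],
       [-0.99765827, -0.01398687, -0.0669503 ],
       [ 0.0670802 , -0.00903379, -0.99770669]]), 't': array([-0.1160988 ,  0.50849594,  1.67262182])}
```

View pics/top0.png

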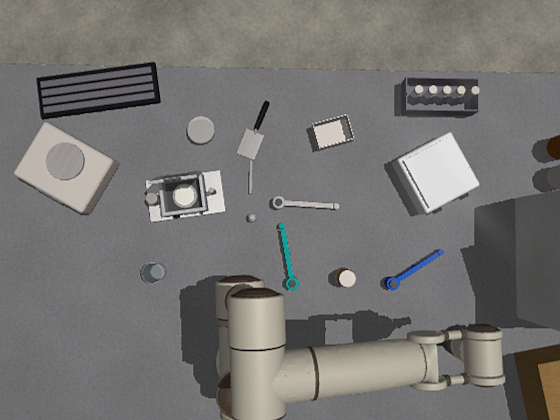

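View pics/scene0.png

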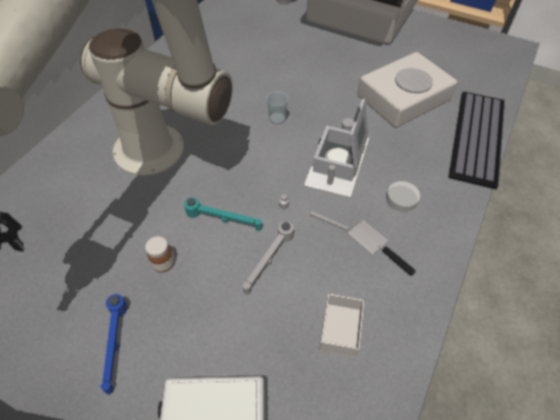

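The plain grey arm has its boss at top-view pixel (278,203) and its foot at (336,206). It fits the description; the turquoise arm (292,284)-(282,226) and the blue one (392,284)-(440,252) are look-alikes. The cell is at (185,196), with the thick post at (152,200), the thin post at (211,191) and the lid open. One enlarged crop should confirm this.

```bash
cat > h.py <<'E'
import numpy as np,cv2
from bench import r
def ray(m,p,z,fish=False):
    p=np.asarray(p,float); d=np.array([(p[0]-m['cx'])/m['fx'],(p[1]-m['cy'])/m['fy'],1])
    if fish:
        th=np.hypot(d[0],d[1]); d=np.array([d[0]/th*np.sin(th),d[1]/th*np.sin(th),np.cos(th)])
    C=-m['R'].T@m['t']; d=m['R'].T@d
    return C+d*(z-C[2])/d[2]
def proj(m,X):
    c=m['R']@np.asarray(X,float)+m['t']; return np.array([m['cx']+m['fx']*c[0]/c[2],m['cy']+m['fy']*c[1]/c[2]])
E
python3 - <<'E'
from h import *
im=cv2.imread('pics/top0.png')
c=cv2.resize(im[160:230,140:350],None,fx=3.8,fy=3.8,interpolation=cv2.INTER_CUBIC)
s=cv2.imread('pics/scene0.png')[95:205,295:405]
c2=cv2.resize(s,None,fx=3,fy=3,interpolation=cv2.INTER_CUBIC)
o=np.zeros((600,800,3),np.uint8);o[:266,:798]=c[:266,:798];o[266:596,:330]=c2
s=cv2.imread('pics/scene0.png')[210:300,230:310]
o[266:596,340:340+293]=cv2.resize(s,(293,330),interpolation=cv2.INTER_CUBIC)
cv2.imwrite('pics/crop0.png',o)
m=r.camera_model('top')
for n,p,z in[('boss',(278,203),.05),('foot',(336,206),.033),('thick',(152,200),.08),('thin',(211,191),.08)]:print(n,ray(m,p,z).round(4))
g=cv2.cvtColor(im,cv2.COLOR_BGR2HSV)
mk=((g[...,2]>200)&(g[...,1]<40)).astype(np.uint8)[160:230,130:235]
ys,xs=np.nonzero(mk);print(cv2.minAreaRect(np.c_[xs+130,ys+160].astype(np.float32)))
E
```

```text
boss [ 0.5171 -0.0868  0.05  ]
foot [ 0.5112 -0.2772  0.033 ]
thick [0.5189 0.3137 0.08  ]
thin [0.5503 0.127  0.08  ]
((184.9000244140625, 195.8000030517578), (40.305084228515625, 74.529052734375), 81.8698959350586)
```

View pics/crop0.png

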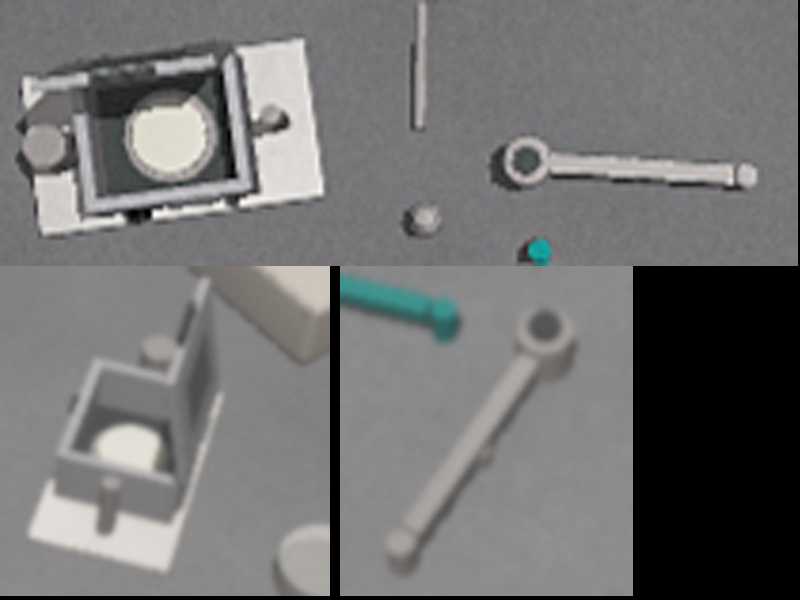

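The crop confirms it: a plain grey steel arm with a dark-capped boss and a narrow foot. The cell is upright with its lid tab at about (171,178) in the top view, and the posts measure 189 mm apart (190 expected). Next I work out the lid angle and the moves.

```bash
cat >> h.py <<'E'
from scipy.spatial.transform import Rotation as Ro
TH=np.array([.5189,.3137]);TN=np.array([.5503,.127])
Cc=(TH+TN)/2; yc=(TH-TN)/np.linalg.norm(TH-TN); xc=np.array([yc[1],-yc[0]])
H=np.r_[Cc+.062*xc,.075]
def lid(th,rad,n=0,y=0):
    return H+np.r_[xc*(-rad*np.cos(th)+n*np.sin(th))+yc*y, rad*np.sin(th)+n*np.cos(th)]
def plan(W,yaws):  # world targets (TCP), tool-x yaw deg -> tool units
    s=r.sense();R0=Ro.from_rotvec(s['ee_rot']);p=s['position']
    for w,y in zip(W,yaws):
        Rt=Ro.from_euler('z',y,degrees=True)*Ro.from_euler('x',180,degrees=True)
        print('lin',(R0.inv().apply(np.array(w)-p)/.025).round(2).tolist(),'rot',(np.degrees((R0.inv()*Rt).as_rotvec())/6).round(2).tolist())
E
python3 - <<'E'
from h import *
print('cell',Cc,'yaw',np.degrees(np.arctan2(xc[1],xc[0])),'H',H)
m=r.camera_model('top');ms=r.camera_model('scene')
print('plate ctr',ray(m,(184.9,195.8),.012))
for th in(.9,1,1.1,1.2,1.3,1.35):print(th,proj(m,lid(th,.130)).round(1),proj(ms,lid(th,.130)).round(1), proj(ms,lid(th,.124,0,-.072)).round(1))
plan([lid(1.3,.1)*[1,1,0]+np.r_[.055*xc,.27]],[np.degrees(np.arctan2(yc[1],yc[0]))])
E
```

```text
cell [0.5346  0.22035] yaw 9.54690257830986 H [0.59574131 0.23063301 0.075     ]
plate ctr [0.53949061 0.22235203 0.012     ]
0.9 [176.2 198.9] [336.5 116.7] [331.2 136. ]
1 [175.2 195.1] [340.6 115.5] [335.2 134.9]
1.1 [174.2 191.2] [344.9 114.5] [339.4 134.1]
1.2 [173.3 187.1] [349.5 114. ] [343.8 133.7]
1.3 [172.4 182.8] [354.2 113.8] [348.4 133.6]
1.35 [172.  180.7] [356.5 113.9] [350.8 133.7]
lin [26.5, -25.83, -2.44] rot [-0.01, -0.01, -14.17]
```

Call:
step_arm(
  linear=[
    [26.5,-25.8,-2.4],
    [26.5,-25.8,-2.4],
    [26.5,-25.8,-2.4],
    [26.5,-25.8,-2.4],
    [26.5,-25.8,-2.4],
    [26.5,-25.8,-2.4],
    [26.5,-25.8,-2.4],
    [26.5,-25.8,-2.4],
    [26.5,-25.8,-2.4],
    [26.5,-25.8,-2.4],
    [26.5,-25.8,-2.4],
    [26.5,-25.8,-2.4],
    [26.5,-25.8,-2.4],
    [26.5,-25.8,-2.4],
    [26.5,-25.8,-2.4],
    [26.5,-25.8,-2.4],
    [26.5,-25.8,-2.4],
    [26.5,-25.8,-2.4],
    [26.5,-25.8,-2.4],
    [26.5,-25.8,-2.4],
  ],
  delta_rot=[
    [0,0,-14.2],
    [0,0,-14.2],
    [0,0,-14.2],
    [0,0,-14.2],
    [0,0,-14.2],
    [0,0,-14.2],
    [0,0,-14.2],
    [0,0,-14.2],
    [0,0,-14.2],
    [0,0,-14.2],
    [0,0,-14.2],
    [0,0,-14.2],
    [0,0,-14.2],
    [0,0,-14.2],
    [0,0,-14.2],
    [0,0,-14.2],
    [0,0,-14.2],
    [0,0,-14.2],
    [0,0,-14.2],
    [0,0,-14.2],
  ],
  gripper=[0,0,0,0,0,0,0,0,0,0,0,0,0,0,0,0,0,0,0,0],
)

```text
time: 1.77
position: [0.5756, 0.1568, 0.2625]
ee_rot: [-2.023, -2.401, -0.001]
ft_force: [0.7, -1.8, 0.8]
grip_width: 0.001
```

```bash
python3 - <<'E'
from h import *
y=99.5;o=np.r_[.0145*xc,0]
s=lid(1.45,.1,5e-3)+o+np.r_[.012*xc,0]
up=s.copy();up[2]=.262
W=[up,s]+[lid(t,.11,.005 if t>0 else .002)+o for t in np.arange(1.4,-.01,-.1)]+[lid(-.04,.11,.002)+o]
print(s,W[-1]);plan(W,[y]*len(W))
E
```

```text
[0.61488573 0.2338528  0.17487381] [0.50157187 0.21479519 0.07259957]
lin [2.77, 2.07, 0.02] rot [-0.01, -0.02, 0.05]
lin [2.76, 2.07, 3.51] rot [-0.01, -0.02, 0.05]
lin [2.77, 1.33, 3.13] rot [-0.01, -0.02, 0.05]
lin [2.77, 0.89, 3.21] rot [-0.01, -0.02, 0.05]
lin [2.77, 0.47, 3.33] rot [-0.01, -0.02, 0.05]
lin [2.77, 0.06, 3.49] rot [-0.01, -0.02, 0.05]
lin [2.77, -0.33, 3.69] rot [-0.01, -0.02, 0.05]
lin [2.77, -0.7, 3.93] rot [-0.01, -0.02, 0.05]
lin [2.77, -1.04, 4.21] rot [-0.01, -0.02, 0.05]
lin [2.78, -1.36, 4.52] rot [-0.01, -0.02, 0.05]
lin [2.78, -1.64, 4.86] rot [-0.01, -0.02, 0.05]
lin [2.78, -1.89, 5.22] rot [-0.01, -0.02, 0.05]
lin [2.78, -2.1, 5.61] rot [-0.01, -0.02, 0.05]
lin [2.78, -2.27, 6.01] rot [-0.01, -0.02, 0.05]
lin [2.78, -2.39, 6.44] rot [-0.01, -0.02, 0.05]
lin [2.78, -2.48, 6.87] rot [-0.01, -0.02, 0.05]
lin [2.77, -2.52, 7.43] rot [-0.01, -0.02, 0.05]
lin [2.77, -2.52, 7.6] rot [-0.01, -0.02, 0.05]
```

Call:
step_arm(
  linear=[
    [2.8,2.5,0],
    [2.8,2.5,0],
    [2.8,2.5,0],
    [2.8,2.5,0],
    [2.8,2.5,3.3],
    [2.8,2.5,3.3],
    [2.8,2.5,3.3],
    [2.8,1.3,3.2],
  ],
  delta_rot=[
    [0,0,0],
    [0,0,0],
    [0,0,0],
    [0,0,0],
    [0,0,0],
    [0,0,0],
    [0,0,0],
    [0,0,0],
  ],
  gripper=[0,0,0,0,0,0,0,0],
)

```text
time: 2.43
position: [0.5949, 0.2295, 0.177]
ee_rot: [-2.022, -2.395, 0.01]
ft_force: [0.4, -0.5, 0.8]
grip_width: -0.004
```

```bash
python3 - <<'E'
from h import *
y=99.5;o=np.r_[.0145*xc,0]
a=r.camera('scene')[60:210,280:430];b=r.camera('top')[130:240,130:240]
cv2.imwrite('pics/c1.png',np.hstack([cv2.resize(a,(400,400)),cv2.resize(b,(400,400))]))
ts=np.arange(1.3,-.01,-.1)
W=[lid(t,.11,.004 if t>.05 else .002)+o for t in ts]+[lid(-.04,.11,.002)+o]
print(r.sense()['position'],r.sense()['ft_force']);plan(W,[y]*len(W))
E
```

```text
[0.59131889 0.23021476 0.18130396] [ 0.16086244  0.17489742 -0.22310497]
lin [-0.01, -0.27, -0.03] rot [-0.08, -0.01, 0.04]
lin [-0.01, -0.69, 0.1] rot [-0.08, -0.01, 0.04]
lin [-0.01, -1.09, 0.27] rot [-0.08, -0.01, 0.04]
lin [-0.01, -1.48, 0.48] rot [-0.08, -0.01, 0.04]
lin [-0.01, -1.85, 0.72] rot [-0.08, -0.01, 0.04]
lin [-0.01, -2.19, 1.0] rot [-0.08, -0.01, 0.04]
lin [-0.01, -2.49, 1.32] rot [-0.08, -0.01, 0.04]
lin [-0.01, -2.77, 1.66] rot [-0.08, -0.01, 0.04]
lin [-0.01, -3.01, 2.03] rot [-0.08, -0.01, 0.04]
lin [-0.0, -3.21, 2.42] rot [-0.08, -0.01, 0.04]
lin [-0.0, -3.38, 2.83] rot [-0.08, -0.01, 0.04]
lin [-0.01, -3.5, 3.25] rot [-0.08, -0.01, 0.04]
lin [-0.01, -3.58, 3.68] rot [-0.08, -0.01, 0.04]
lin [-0.01, -3.61, 4.2] rot [-0.08, -0.01, 0.04]
lin [-0.01, -3.61, 4.38] rot [-0.08, -0.01, 0.04]
```

View pics/c1.png

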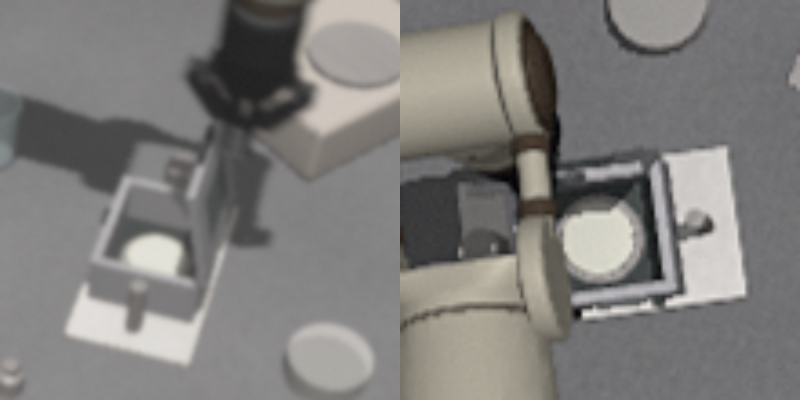

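The shut fingers stand just behind the open lid, at (235,130) in the left half. I push along the arc.

Call:
step_arm(
  linear=[
    [0,-0.3,0],
    [0,-0.7,0.1],
    [0,-1.1,0.3],
    [0,-1.5,0.5],
    [0,-1.85,0.7],
    [0,-2.2,1.0],
    [0,-2.5,1.3],
    [0,-2.75,1.65],
    [0,-3.0,2.0],
    [0,-3.2,2.4],
    [0,-3.4,2.8],
    [0,-3.5,3.25],
    [0,-3.6,3.7],
    [0,-3.6,4.1],
    [0,-3.6,4.2],
    [0,-3.6,4.2],
  ],
  delta_rot=[
    [0,0,0],
    [0,0,0],
    [0,0,0],
    [0,0,0],
    [0,0,0],
    [0,0,0],
    [0,0,0],
    [0,0,0],
    [0,0,0],
    [0,0,0],
    [0,0,0],
    [0,0,0],
    [0,0,0],
    [0,0,0],
    [0,0,0],
    [0,0,0],
  ],
  gripper=[0,0,0,0,0,0,0,0,0,0,0,0,0,0,0,0],
)

```text
time: 3.87
position: [0.5009, 0.2147, 0.0754]
ee_rot: [-2.02, -2.396, 0.011]
ft_force: [-0.6, -0.0, -0.2]
grip_width: 0.001
```

```bash
python3 - <<'E'
from h import *
a=r.camera('scene')[60:210,280:430];b=r.camera('wrist')
s=r.sense();print(s['position'],s['ft_force'],s['torque'])
cv2.imwrite('pics/c2.png',np.hstack([cv2.resize(a,(400,400)),cv2.resize(b,(400,300),interpolation=cv2.INTER_AREA)if 0 else cv2.copyMakeBorder(cv2.resize(b,(400,300)),50,50,0,0,0)]))
E
```

```text
[0.50202563 0.21502501 0.07695654] [-0.1817768  -0.03971212 -0.50891269] [-0.01395181 -0.01488895 -0.011126  ]
```

View pics/c2.png

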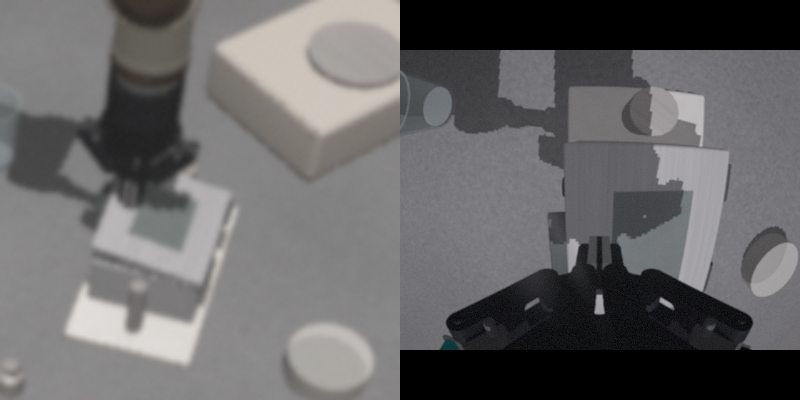

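The lid is nearly shut, with a possible small gap along its front edge. I press further down and watch the force.

Call:
step_arm(
  linear=[
    [0,0,0.1],
    [0,0,0.2],
    [0,0,0.3],
    [0,0,0.3],
    [0,0,0.3],
  ],
  delta_rot=[
    [0,0,0],
    [0,0,0],
    [0,0,0],
    [0,0,0],
    [0,0,0],
  ],
  gripper=[0,0,0,0,0],
)

```text
time: 4.38
position: [0.5019, 0.215, 0.0693]
ee_rot: [-2.021, -2.397, 0.008]
ft_force: [-0.2, -0.1, -0.4]
grip_width: -0.003
```

```bash
python3 - <<'E'
from h import *
a=r.camera('scene')[90:180,290:390];b=r.camera('top')[160:230,130:240]
s=r.sense();print(s['position'],s['ft_force'])
ms=r.camera_model('scene');m=r.camera_model('top')
p=(proj(ms,s['position'])-[290,90])*4;print('tcp',p)
for z in(.075,.08,.09):
  print(z,[((proj(ms,np.r_[(Cc+x*xc+y*yc),z])-[290,90])*4).round() for x,y in((-.062,-.072),(-.062,.072),(.062,-.072))])
A=cv2.resize(a,(400,360),interpolation=cv2.INTER_CUBIC);B=cv2.copyMakeBorder(cv2.resize(b,(400,255)),0,105,0,0,0)
cv2.imwrite('pics/c3.png',np.hstack([A,B]))
E
```

```text
[0.50200988 0.21501857 0.06948412] [0.28099121 0.12616937 0.69222887]
tcp [152.25560601 213.76279035]
0.075 [array([ 88., 269.]), array([139., 135.]), array([259., 309.])]
0.08 [array([ 88., 264.]), array([140., 130.]), array([260., 305.])]
0.09 [array([ 89., 254.]), array([141., 120.]), array([262., 295.])]
```

View pics/c3.png

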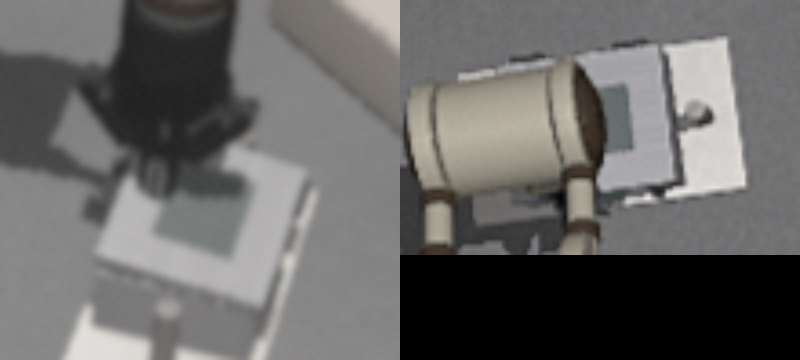

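There is no contact force yet, and the tips look higher than the TCP reading. I continue down in small steps.

Call:
step_arm(
  linear=[
    [0,0,0.1],
    [0,0,0.2],
    [0,0,0.2],
  ],
  delta_rot=[
    [0,0,0],
    [0,0,0],
    [0,0,0],
  ],
  gripper=[0,0,0],
)

```text
time: 4.73
position: [0.5017, 0.215, 0.064]
ee_rot: [-2.02, -2.397, 0.008]
ft_force: [-0.1, 0.5, -0.4]
grip_width: -0.002
```

Call:
step_arm(
  linear=[
    [0,0,0.1],
    [0,0,0.2],
    [0,0,0.2],
  ],
  delta_rot=[
    [0,0,0],
    [0,0,0],
    [0,0,0],
  ],
  gripper=[0,0,0],
)

```text
time: 4.98
position: [0.5013, 0.2149, 0.0583]
ee_rot: [-2.02, -2.397, 0.009]
ft_force: [0.1, 0.5, -0.7]
grip_width: -0.001
```

```bash
python3 - <<'E'
from h import *
s=r.sense();print(s['position'],s['ft_force'],s['joint_torque'],s['joint_positions'])
m=r.camera_model('wrist');b=r.camera('wrist');a=r.camera('scene')
def pf(X):
    c=m['R']@X+m['t'];th=np.arctan2(np.hypot(c[0],c[1]),c[2]);u=c[:2]/np.hypot(c[0],c[1])*th;return np.array([m['cx']+m['fx']*u[0],m['cy']+m['fy']*u[1]])
p=s['position'].copy();P=pf(p);print('wrist tcp px',P,[pf(p+[0,0,h]).round(1) for h in(.01,.02)])
# predicted corners of shut lid top
for x,y in((-.062,-.072),(.062,-.072),(-.062,.072),(.062,.072)):
  print(x,y,pf(np.r_[Cc+x*xc+y*yc,.08]).round(1))
print(proj(r.camera_model('scene'),p))
cv2.imwrite('pics/w4.png',b)
A=cv2.resize(a[90:180,290:390],(400,360),interpolation=cv2.INTER_CUBIC)
B=cv2.resize(b[150:350,180:400],(400,360))
cv2.imwrite('pics/c4.png',np.hstack([A,B]))
E
```

```text
[0.50133355 0.21489719 0.05829361] [ 0.10672915  0.47763747 -0.69669673] [ 3.38781989e-03 -3.93631625e+01 -2.90100271e+01  9.82527388e-03
 -6.85210151e-03  1.67619851e-04] [1.82350979e-01 2.57775309e-01 1.79912070e+00 1.78923332e-03
 1.09375911e+00 1.13380160e-02]
wrist tcp px [280.81363401 257.08694298] [array([280.7, 265.1]), array([280.7, 273.9])]
-0.062 -0.072 [233.8 375.5]
0.062 -0.072 [426.5 367.5]
-0.062 0.072 [217.4 127.7]
0.062 0.072 [475.2 138.5]
[327.50482552 146.09276233]
```

View pics/c4.png

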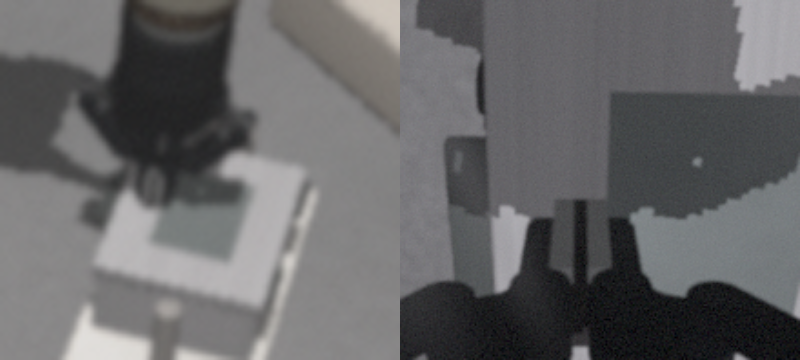

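The lid edge moved down about 4 px between these views, so the fingers are pushing it. They sit higher than the reported TCP suggests, by about 20 mm. I check the robot's reported z against the wrist view.

```bash
python3 - <<'E'
from h import *
m=r.camera_model('wrist');b=cv2.imread('pics/w4.png')
print('cam',-m['R'].T@m['t'],m['R'][2],m['fx'])
def pf(X,dz=0):
    c=m['R']@(np.asarray(X)-[0,0,dz])+m['t'];th=np.arctan2(np.hypot(c[0],c[1]),c[2]);u=c[:2]/np.hypot(c[0],c[1])*th;return np.array([m['cx']+m['fx']*u[0],m['cy']+m['fy']*u[1]])
o=cv2.resize(b,(784,588))
for dz,col in((0,(0,0,255)),(.02,(0,255,0))):
  def L(pts):
    cv2.polylines(o,[np.int32([pf(p,dz)*1.4 for p in pts])],True,col,1)
  for z,hx0,hx1,hy in((.08,-.062,.062,.072),(.012,-.07,.07,.125)):
    cs=[(hx0,-hy),(hx0,hy),(hx1,hy),(hx1,-hy)]
    L([np.r_[Cc+xc*(u[0]*(1-t)+v[0]*t)+yc*(u[1]*(1-t)+v[1]*t),z] for u,v in zip(cs,cs[1:]+cs[:1]) for t in np.linspace(0,1,8)])
  for c0,rad in((TH,.018),):L([np.r_[c0+rad*np.array([np.cos(a),np.sin(a)]),.08] for a in np.linspace(0,6.28,24)])
cv2.imwrite('pics/w4o.png',o)
E
```

```text
cam [0.48874894 0.29118844 0.22355553] [ 0.04276325 -0.30037693 -0.95286148] 325.19226210127806
```

View pics/w4o.png

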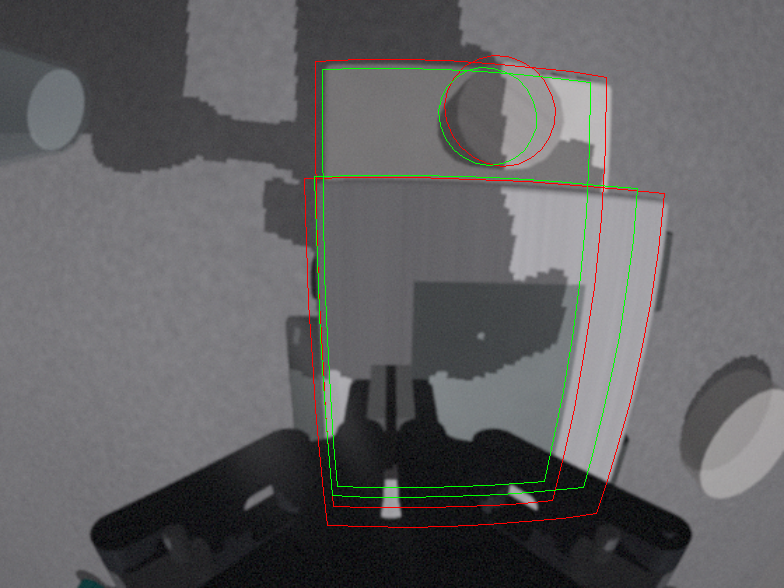

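The projected plate (red) agrees with the picture, so the camera poses are good. The visible fingertips, though, end about 20 mm behind the reported TCP. I keep pressing in small steps until the force rises on the rim stop, which also calibrates the tip offset.

Call:
step_arm(
  linear=[
    [0,0,0.1],
    [0,0,0.1],
  ],
  delta_rot=[
    [0,0,0],
    [0,0,0],
  ],
  gripper=[0,0],
)

```text
time: 5.25
position: [0.502, 0.215, 0.0574]
ee_rot: [-2.02, -2.397, 0.008]
ft_force: [-4.4, -1.3, 9.1]
grip_width: 0.0
```

Call:
step_arm(
  linear=[
    [0,0,0.1],
    [0,0,0.1],
  ],
  delta_rot=[
    [0,0,0],
    [0,0,0],
  ],
  gripper=[0,0],
)

```text
time: 5.42
position: [0.502, 0.2151, 0.0573]
ee_rot: [-2.02, -2.398, 0.01]
ft_force: [-9.1, -2.6, 17.4]
grip_width: -0.0
```

Call:
step_arm(
  linear=[
    [0,0,0.1],
    [0,0,0.1],
  ],
  delta_rot=[
    [0,0,0],
    [0,0,0],
  ],
  gripper=[0,0],
)

```text
time: 5.58
position: [0.5021, 0.215, 0.0573]
ee_rot: [-2.019, -2.398, 0.011]
ft_force: [-9.3, -2.2, 18.8]
grip_width: -0.001
```

The force rose to 18 N with motion stopped at a reported z of 57 mm on the 80 mm lid top. The lid is hard against the rim, and the real tip sits about 23 mm behind the reported TCP. Next I go to a hover over the clamp arm.

```bash
python3 - <<'E'
from h import *
m=r.camera_model('top');t=ray(m,(282,226),.033);print('turq foot',t)
plan([[.502,.215,.2],[.5155,-.137,.14],[.5155,-.137,.10]],[99.5,88.2,88.2])
E
```

```text
turq foot [ 0.44318732 -0.1009206   0.033     ]
lin [0.0, -0.06, -5.71] rot [-0.09, -0.0, 0.05]
lin [-13.97, -1.9, -3.3] rot [-0.09, 0.0, 1.94]
lin [-13.97, -1.89, -1.7] rot [-0.09, 0.0, 1.94]
```

Call:
step_arm(
  linear=[
    [0,0,-3],
    [0,0,-5.7],
    [0,0,-5.7],
    [-14,-1.9,-5.0],
    [-14,-1.9,-5.0],
    [-14,-1.9,-5.0],
    [-14,-1.9,-5.0],
    [-14,-1.9,-5.0],
    [-14,-1.9,-4.0],
    [-14,-1.9,-3.3],
    [-14,-1.9,-3.3],
    [-14,-1.9,-3.3],
    [-14,-1.9,-3.3],
    [-14,-1.9,-3.3],
  ],
  delta_rot=[
    [0,0,0],
    [0,0,0],
    [0,0,0],
    [-0.1,0,1.9],
    [-0.1,0,1.9],
    [-0.1,0,1.9],
    [-0.1,0,1.9],
    [-0.1,0,1.9],
    [-0.1,0,1.9],
    [-0.1,0,1.9],
    [-0.1,0,1.9],
    [-0.1,0,1.9],
    [-0.1,0,1.9],
    [-0.1,0,1.9],
  ],
  gripper=[0,0,0,0.5,0.5,0.5,0.5,0.5,0.5,0.5,0.5,0.5,0.5,0.5],
)

```text
time: 6.75
position: [0.5151, -0.1386, 0.1393]
ee_rot: [-2.254, -2.187, 0.0]
ft_force: [-0.2, 0.2, 0.1]
grip_width: 0.502
```

```bash
python3 - <<'E'
from h import *
m=r.camera_model('wrist');s=r.sense();b=r.camera('wrist')
print(s['position'],s['ee_rot'],s['grip_width'],s['ft_force'],s['time'])
cv2.imwrite('pics/w5.png',b);np.savez('w5',**m)
t=r.camera('top');cv2.imwrite('pics/t5.png',t)
o=np.zeros((560,784,3),np.uint8);o[:420,:560]=b
c=t[160:225,130:238];o[420:555,:224]=cv2.resize(c,(224,135))
cv2.imwrite('pics/w5o.png',o)
def pf(X):
    c=m['R']@np.asarray(X)+m['t'];th=np.arctan2(np.hypot(c[0],c[1]),c[2]);u=c[:2]/np.hypot(c[0],c[1])*th;return np.array([m['cx']+m['fx']*u[0],m['cy']+m['fy']*u[1]])
print('boss',pf([.5171,-.0868,.05]),'foot',pf([.5112,-.2772,.033]),'bp',pf([.5155,-.137,.033]))
E
```

```text
[ 0.51512337 -0.13861857  0.13931182] [-2.25426904e+00 -2.18674952e+00  1.59179144e-04] 0.5017951455132622 [-0.15150291  0.19204046  0.06747719] 6.75
boss [280.77331022 146.58043371] foot [280.11079998 332.85209013] bp [280.4892571  202.63612178]
```

View pics/w5o.png

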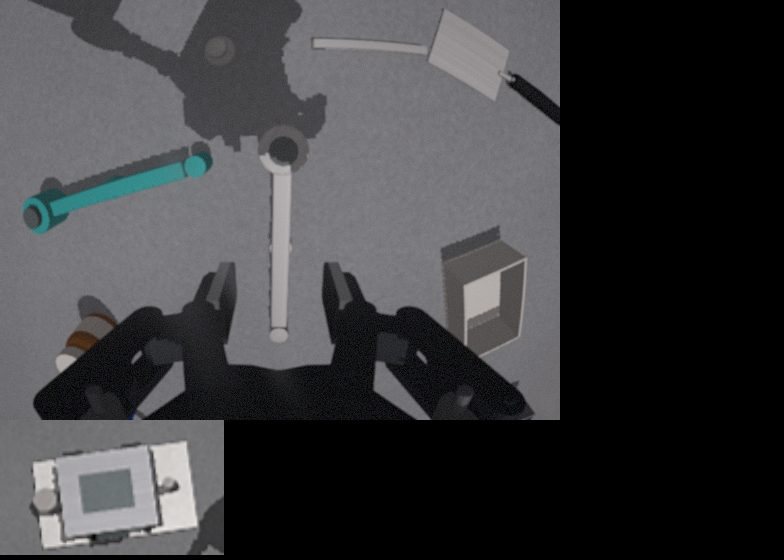

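```bash
python3 - <<'E'
from h import *
m=dict(np.load('w5.npz'))
B=ray(m,(284,150),.05,True);F=ray(m,(279,335),.033,True);print('boss',B,'foot',F,np.linalg.norm((B-F)[:2]))
pad=ray(m,(282,228),.033,True);print('bar ref',pad)
for z in(.14,.15,.16,.17,.18):print(z,ray(m,(226,263),z,True).round(4),ray(m,(333,263),z,True).round(4))
d=(F-B)[:2]/np.linalg.norm((F-B)[:2]);print('bp',B[:2]+.05*d,'ang',np.degrees(np.arctan2(d[1],d[0])),'cam',-m['R'].T@m['t'])
# post tops again from t5 by crop pixels
mt=r.camera_model('top')
for q in((45,501),(169,485)):
  p=(130+q[0]*108/224,160+(q[1]-420)*65/135);print(p,ray(mt,p,.08))
E
```

```text
boss [ 0.51954174 -0.08957277  0.05      ] foot [ 0.50995516 -0.28010588  0.033     ] 0.1907741321990282
bar ref [ 0.51617744 -0.16038069  0.033     ]
0.14 [ 0.4841 -0.1416  0.14  ] [ 0.5447 -0.1434  0.14  ]
0.15 [ 0.4861 -0.1367  0.15  ] [ 0.543  -0.1384  0.15  ]
0.16 [ 0.4881 -0.1318  0.16  ] [ 0.5412 -0.1334  0.16  ]
0.17 [ 0.4901 -0.1269  0.17  ] [ 0.5395 -0.1284  0.17  ]
0.18 [ 0.492 -0.122  0.18 ] [ 0.5378 -0.1234  0.18  ]
bp [ 0.5170292 -0.1395096] ang -92.88038160396516 cam [ 0.51660005 -0.06139026  0.30417341]
(151.69642857142858, 199.0) [0.52204328 0.31474029 0.08      ]
(211.48214285714286, 191.2962962962963) [0.54935126 0.12548584 0.08      ]
```

Call:
step_arm(
  linear=[
    [0,0.05,1.5],
    [0,0.05,3],
    [0,0.05,4],
    [0,0.05,4.8],
    [0,0.05,5.3],
    [0,0.05,5.7],
    [0,0.05,6.0],
    [0,0.05,6.0],
    [0,0.05,6.0],
  ],
  delta_rot=[
    [0,0,0.1],
    [0,0,0.1],
    [0,0,0.1],
    [0,0,0.1],
    [0,0,0.1],
    [0,0,0.1],
    [0,0,0.1],
    [0,0,0.1],
    [0,0,0.1],
  ],
  gripper=[0.5,0.5,0.5,0.5,0.5,0.5,0.5,0.5,0.5],
)

```text
time: 7.6
position: [0.5179, -0.1373, -0.009]
ee_rot: [2.261, 2.178, 0.002]
ft_force: [0.2, -1.1, 0.3]
grip_width: 0.498
```

```bash
python3 - <<'E'
from h import *
s=r.sense();print(s['position'],s['ft_force'],s['time'])
m=r.camera_model('wrist');b=r.camera('wrist');cv2.imwrite('pics/w6.png',b);np.savez('w6',**m)
a=r.camera('scene')
A=cv2.resize(a[195:275,235:315],(400,400),interpolation=cv2.INTER_CUBIC)
o=np.zeros((400,800,3),np.uint8);o[:,:400]=A;o[:300,400:]=cv2.resize(b,(400,300),interpolation=cv2.INTER_AREA)
cv2.imwrite('pics/c6.png',o)
E
```

```text
[ 0.51793156 -0.13725353 -0.00895597] [ 0.17840101 -1.14123083  0.33026923] 7.6
```

View pics/c6.png

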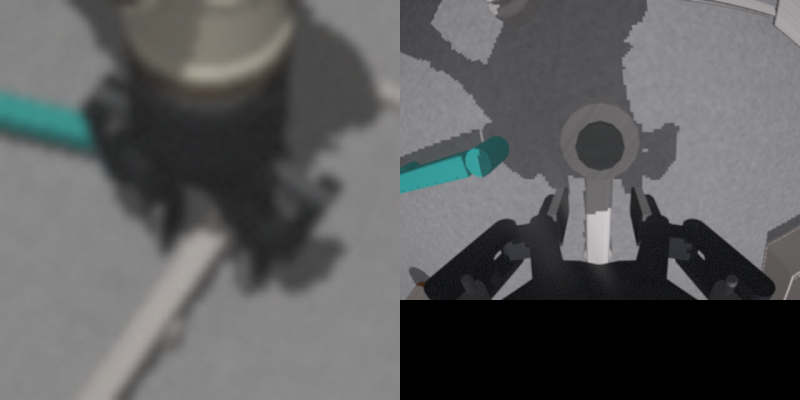

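Fingers straddle the grey bar next to the boss (boss cap at raw pixel (279,202)). I check the position from that view while finishing the descent.

```bash
python3 - <<'E'
from h import *
m=dict(np.load('w6.npz'));B=ray(m,(279.3,202),.05,True);print(B)
b=cv2.imread('pics/w6.png');h=cv2.cvtColor(b,cv2.COLOR_BGR2GRAY)
c=cv2.HoughCircles(cv2.medianBlur(h[130:270,200:360],3),cv2.HOUGH_GRADIENT,1,50,param1=60,param2=20,minRadius=25,maxRadius=75)
print(c)
s=r.sense();print(s['position'],s['ft_force'])
d=np.array([-.042,-.999]);plan([np.r_[B[:2]+.05*d,-.0165]],[87.6])
E
```

```text
[ 0.51875493 -0.08918024  0.05      ]
[[[79.5 68.5 53.9]]]
[ 0.51832724 -0.13762657 -0.00843043] [-1.16691688 -0.04648865  0.25475386]
lin [-0.06, -0.07, 0.32] rot [0.03, 0.01, 0.04]
```

Call:
step_arm(
  linear=[
    [0,-0.05,0.2],
    [-0.05,-0.05,0.3],
    [-0.05,-0.05,0.3],
    [-0.05,-0.05,0.3],
    [-0.05,-0.05,0.3],
    [-0.05,-0.05,0.3],
    [-0.05,-0.05,0.3],
    [-0.05,-0.05,0.3],
    [-0.05,-0.05,0.3],
    [-0.05,-0.05,0.3],
  ],
  delta_rot=[
    [0,0,0],
    [0,0,0],
    [0,0,0],
    [0,0,0],
    [0,0,0],
    [0,0,0],
    [0,0,0],
    [0,0,0],
    [0,0,0],
    [0,0,0],
  ],
  gripper=[0.5,0.5,0.5,0.3,0,0,0,0,0,0],
  squeeze=80,
)

```text
time: 8.53
position: [0.5174, -0.139, -0.0156]
ee_rot: [2.26, 2.177, 0.003]
ft_force: [0.9, 1.1, 2.2]
grip_width: 0.169
```

Call:
step_arm(
  linear=[
    [0,0,-0.2],
    [0,0,-0.6],
    [0,0,-1.2],
    [0,0,-1.8],
    [0,0,-2.0],
    [0,0,-2.0],
    [0,0,-2.0],
    [0,0,-2.0],
  ],
  delta_rot=[
    [0,0,0],
    [0,0,0],
    [0,0,0],
    [0,0,0],
    [0,0,0],
    [0,0,0],
    [0,0,0],
    [0,0,0],
  ],
  gripper=[0,0,0,0,0,0,0,0],
)

```text
time: 9.2
position: [0.5161, -0.1383, 0.0331]
ee_rot: [2.262, 2.178, 0.001]
ft_force: [0.3, 0.3, -6.0]
grip_width: 0.171
```

```bash
python3 - <<'E'
from h import *
s=r.sense();print(s['position'],s['ee_rot'],s['ft_force'],s['torque'],s['grip_width'],s['time'])
m=r.camera_model('wrist');b=r.camera('wrist');cv2.imwrite('pics/w7.png',b);np.savez('w7',**m)
a=r.camera('scene');cv2.imwrite('pics/s7.png',a)
A=cv2.resize(a[180:290,220:330],(400,400),interpolation=cv2.INTER_CUBIC)
o=np.zeros((400,800,3),np.uint8);o[:,:400]=A;o[:300,400:]=cv2.resize(b,(400,300),interpolation=cv2.INTER_AREA)
cv2.imwrite('pics/c7.png',o)
ms=r.camera_model('scene')
E
```

```text
[ 0.51608574 -0.13829185  0.03312658] [2.26203938e+00 2.17835274e+00 1.36671810e-03] [ 0.31985655  0.28219662 -5.98034796] [-0.01295595  0.03374224 -0.02074613] 0.17079097736775184 9.2
```

View pics/c7.png

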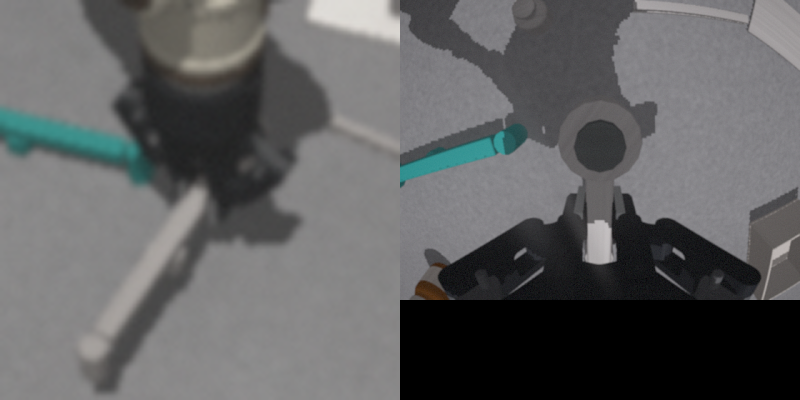

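The arm is held level. The force reads 6 N down (about 0.6 kg) with almost no moment, so the grip is at the balance point. Next I compute where the boss sits in the hand, refine the posts and plan the carry.

```bash
python3 - <<'E'
from h import *
m=dict(np.load('w7.npz'));B=ray(m,(280.2,205.5),.0987,True);s=r.sense();p=s['position']
ms=r.camera_model('scene')
F=ray(ms,(220+95*.275,180+345*.275),.033+.0487);print('boss',B,'foot',F,np.linalg.norm((B-F)[:2]),p)
d=(F-B)[:2];print('ang',np.degrees(np.arctan2(d[1],d[0])))
for z in (.06,.07,.08,.09):print(z,ray(ms,(246.4,275),z).round(4))
# posts from t5: local bright/dark blobs
t=cv2.cvtColor(cv2.imread('pics/t5.png'),cv2.COLOR_BGR2GRAY);print(t[192:206,143:160]);print(t[184:200,203:220])
E
```

```text
boss [ 0.51726688 -0.08964085  0.0987    ] foot [ 0.51046031 -0.27743843  0.0817    ] 0.1879208857947982 [ 0.51619877 -0.13838541  0.03310958]
ang -92.07572966286429
0.06 [ 0.5042 -0.2677  0.06  ]
0.07 [ 0.5075 -0.2722  0.07  ]
0.08 [ 0.5107 -0.2767  0.08  ]
0.09 [ 0.5139 -0.2811  0.09  ]
[[115 112 118  50 194 209 205 192 186 184 193 209 221 136  95 123 165]
 [117 114 116  84 191 194 181 160 155 155 163 168 159 109 102 107 164]
 [114 121 115 110 180 170 149 146 145 147 151 145 133  87  86  78 161]
 [116 113 112 109 158 153 152 150 147 152 152 154 160 113  79  47 171]
 [115 112 112 123 149 153 152 148 151 153 151 153 155 153  94  34 176]
 [118 116 114 145 154 152 149 151 152 151 152 152 156 170  98  31 169]
 [117 120 115 152 154 151 150 150 148 151 150 150 159 163  89  31 174]
 [117 122  86 151 157 150 150 152 152 152 149 153 160 166  93  52 148]
 [119  97  53 116 150 150 150 152 153 149 151 158 162 152  91  65 101]
 [121  72  48  63 133 156 153 154 152 151 157 165 156 112  74  65  77]
 [123  71  53  49  85 141 156 157 153 157 167 144 112  71  63  59  56]
 [118 106  71  54  47 101 133
[... 621 characters left out ...]
 84 209 230 166 152 156 163 178 143  75 111 209 215 209 206]
 [173 105  55 155 173 114 141 162 174 168 110  67  56 178 210 210 205]
 [197 110  51  96 103  93 119 126 130 111  70  61  49 153 207 207 207]
 [203 114  52  96 113 107 108  96  85  52  42  42  91 182 208 210 209]
 [192 105  65  85 106 106  99 100  97  76 126 165 184 211 212 207 209]
 [188 111  80  76  94  94 169 183 180 180 199 218 218 213 210 211 209]
 [185 128  84 118 175 179 215 220 218 216 217 217 213 215 212 212 213]
 [183 144  86 118 211 221 216 215 211 212 213 214 213 212 212 212 211]
 [177 169  98  78 205 218 211 209 209 209 212 212 212 211 211 209 212]
 [183 195 108  60 203 216 212 208 208 208 209 211 212 212 212 212 214]]
```

Subpixel disc edges in the unblurred top image put the thick post at (151.1,197.8) and the thin one at (210.5,189.7). They are 190.1 mm apart, and the midpoint agrees with the white plate's centre. These values replace the earlier crop-read ones.

```bash
python3 - <<'E'
from h import *
m=r.camera_model('top');A=ray(m,(151.1,197.8),.08)[:2];B=ray(m,(210.5,189.7),.08)[:2];u=(A-B)/np.linalg.norm(A-B);c=(A+B)/2
yaw=np.degrees(np.arctan2(u[1],u[0]));T=c+u*.0455;print(A,B,np.linalg.norm(A-B),c,yaw,T)
plan([[.516,-.138,.15],np.r_[T,.15],np.r_[T,.1044]],[87.9,yaw,yaw])
E
```

```text
[0.52584348 0.31674968] [0.55441442 0.12872869] 0.19017936563027038 [0.54012895 0.22273918] 98.6403451807613 [0.53329341 0.26772279]
lin [0.01, -0.0, -4.68] rot [0.01, 0.0, -0.01]
lin [16.26, 0.08, -4.68] rot [0.01, 0.0, -1.8]
lin [16.26, 0.07, -2.86] rot [0.01, 0.0, -1.8]
```

Call:
step_arm(
  linear=[
    [0,0,-0.5],
    [0,0,-1.5],
    [0,0,-2.7],
    [0.3,0,-3.8],
    [1.0,0,-4.5],
    [2.0,0,-4.7],
    [3.2,0,-4.7],
    [4.5,0,-4.7],
    [5.8,0,-4.7],
    [7.1,0,-4.7],
    [8.4,0,-4.7],
    [9.7,0.1,-4.7],
    [11.0,0.1,-4.7],
    [12.3,0.1,-4.7],
    [13.5,0.1,-4.7],
    [14.6,0.1,-4.7],
    [15.4,0.1,-4.7],
    [16.0,0.1,-4.7],
    [16.26,0.1,-4.7],
    [16.26,0.1,-4.7],
  ],
  delta_rot=[
    [0,0,0],
    [0,0,0],
    [0,0,0],
    [0,0,0],
    [0,0,-0.1],
    [0,0,-0.2],
    [0,0,-0.35],
    [0,0,-0.5],
    [0,0,-0.65],
    [0,0,-0.8],
    [0,0,-0.95],
    [0,0,-1.1],
    [0,0,-1.25],
    [0,0,-1.4],
    [0,0,-1.5],
    [0,0,-1.6],
    [0,0,-1.7],
    [0,0,-1.8],
    [0,0,-1.8],
    [0,0,-1.8],
  ],
  gripper=[0,0,0,0,0,0,0,0,0,0,0,0,0,0,0,0,0,0,0,0],
)

```text
time: 10.97
position: [0.5336, 0.2686, 0.1506]
ee_rot: [2.045, 2.383, 0.001]
ft_force: [-0.7, -0.7, -6.9]
grip_width: 0.169
```

```bash
python3 - <<'E'
from h import *
s=r.sense();print(s['position'],s['ft_force'],s['torque'],s['grip_width'],s['time'])
plan([[.5333,.2677,.1044]],[98.64])
E
```

```text
[0.53362527 0.26859267 0.15056841] [-0.66279572 -0.65273362 -6.86204425] [-0.00926923  0.01491206 -0.03062497] 0.1686354355864488 10.9667
lin [-0.03, -0.02, 1.85] rot [0.01, 0.01, 0.01]
```

Call:
step_arm(
  linear=[
    [0,0,0.4],
    [0,0,0.9],
    [0,0,1.4],
    [0,0,1.7],
    [0,0,1.85],
    [0,0,1.85],
    [0,0,1.85],
    [0,0,1.85],
    [0,0,1.85],
  ],
  delta_rot=[
    [0,0,0],
    [0,0,0],
    [0,0,0],
    [0,0,0],
    [0,0,0],
    [0,0,0],
    [0,0,0],
    [0,0,0],
    [0,0,0],
  ],
  gripper=[0,0,0,0,0,0,0,0,0],
)

```text
time: 11.72
position: [0.5344, 0.2687, 0.1052]
ee_rot: [2.045, 2.382, 0.003]
ft_force: [-0.8, -0.2, -6.5]
grip_width: 0.169
```

```bash
python3 - <<'E'
from h import *
s=r.sense();print(s['position'],s['ee_rot'],s['ft_force'],s['torque'],s['grip_width'],s['time'])
ms=r.camera_model('scene');m=r.camera_model('wrist');a=r.camera('scene');b=r.camera('wrist');t=r.camera('top')
cv2.imwrite('pics/s8.png',a);cv2.imwrite('pics/w8.png',b);cv2.imwrite('pics/t8.png',t);np.savez('w8',**m)
def pf(X):
    c=m['R']@np.asarray(X)+m['t'];th=np.arctan2(np.hypot(c[0],c[1]),c[2]);u=c[:2]/np.hypot(c[0],c[1])*th;return np.array([m['cx']+m['fx']*u[0],m['cy']+m['fy']*u[1]])
TH=np.r_[.5258,.3167];TN=np.r_[.5544,.1287]
for n,P,zs in(('boss/thick',TH,(.08,.12,.17)),('foot/thin',TN,(.08,.12,.153))):
  for z in zs:print(n,z,'wrist',pf(np.r_[P,z]).round(1),'scene crop',((proj(ms,np.r_[P,z])-[290,80])*[4,4]).round(0))
A=cv2.resize(a[80:185,290:390],(400,420),interpolation=cv2.INTER_CUBIC)
o=np.zeros((600,800,3),np.uint8);o[:420,:400]=A;o[:420,400:]=b[:420,80:480];o[420:,:280]=cv2.resize(t[160:225,130:221],(280,180))
o[420:,300:560]=cv2.resize(t[150:275,120:300],(260,180))
cv2.imwrite('pics/c8.png',o)
E
```

```text
[0.53439877 0.26874513 0.10523248] [2.04487694 2.38205611 0.00306052] [-0.81430869 -0.24045304 -6.49795113] [0.02868651 0.02041527 0.03662938] 0.16902175373124564 11.7167
boss/thick 0.08 wrist [278.5 163. ] scene crop [237. 168.]
boss/thick 0.12 wrist [278.7 175.8] scene crop [244. 128.]
boss/thick 0.17 wrist [279.  205.4] scene crop [253.  74.]
foot/thin 0.08 wrist [278.3 392.4] scene crop [172. 347.]
foot/thin 0.12 wrist [278.4 429.5] scene crop [178. 308.]
foot/thin 0.153 wrist [278.4 465.2] scene crop [183. 274.]
```

View pics/c8.png

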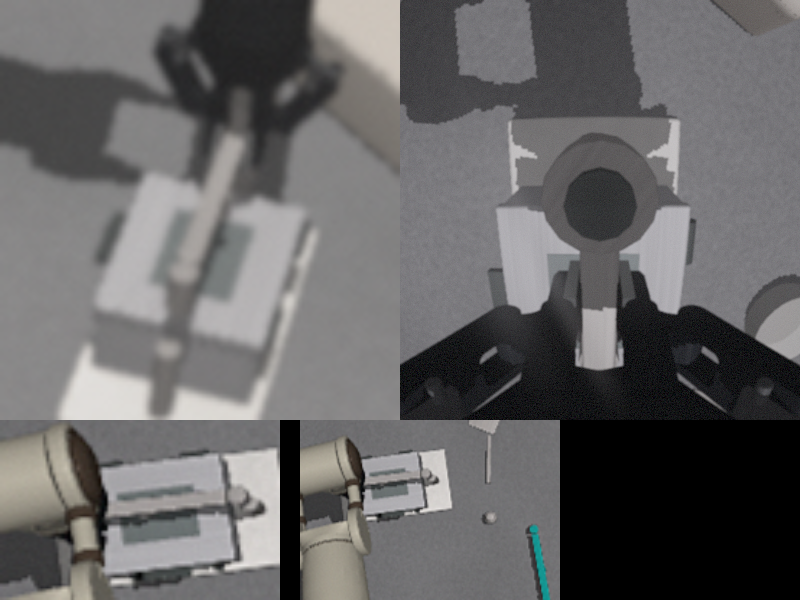

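The last view shows the arm over the posts with the lid shut. Foot top is at (185,270) against (183,274) predicted, and the thin post at (168,347) is about 3 mm to the robot side of the foot. The wrist view agrees: plate and lid midlines are at 594 against 598 predicted. I make a 3 mm correction and settle.

Call:
step_arm(
  linear=[
    [-0.03,-0.06,0.03],
    [-0.03,-0.12,0.03],
    [-0.03,-0.12,0.03],
    [-0.03,-0.12,0.03],
    [-0.03,-0.12,0.03],
    [-0.03,-0.12,0.03],
    [-0.03,-0.12,0.03],
    [-0.03,-0.12,0.03],
  ],
  delta_rot=[
    [0,0,0],
    [0,0,0],
    [0,0,0],
    [0,0,0],
    [0,0,0],
    [0,0,0],
    [0,0,0],
    [0,0,0],
  ],
  gripper=[0,0,0,0,0,0,0,0],
)

```text
time: 12.53
position: [0.5312, 0.2675, 0.1041]
ee_rot: [2.045, 2.382, 0.002]
ft_force: [1.2, 0.3, -6.3]
grip_width: 0.173
```

```bash
python3 - <<'E'
from h import *
s=r.sense();print(s['position'],s['ee_rot'],s['ft_force'],s['torque'],s['grip_width'],s['time'],abs(s['dq']).max())
b=r.camera('wrist');g=cv2.cvtColor(b,cv2.COLOR_BGR2GRAY).astype(int)
for row in (215,230):  # lid edges and boss/bar edges, raw cols
  d=np.diff(cv2.GaussianBlur(g[row].astype(np.float32)[None],(5,1),0)[0]);print(row,[(i,int(d[i])) for i in range(160,400) if abs(d[i])>12])
E
```

```text
[0.5312243  0.26751408 0.10412982] [2.04509701e+00 2.38242643e+00 2.11542239e-03] [ 1.23870539  0.29723312 -6.31842784] [-0.0002773  -0.01895228 -0.01278681] 0.17262322519887993 12.5333 0.0024486056183493656
215 [(180, 12), (223, -20), (224, -23), (225, -15), (333, 15), (334, 23), (335, 21), (374, -14)]
230 [(181, 12), (182, 12), (231, -14), (232, -20), (233, -21), (234, -13), (325, 19), (326, 22), (327, 16), (371, -12), (372, -20), (373, -23), (374, -18), (379, 12), (380, 14)]
```

```bash
python3 -c "
from bench import r
print(r.close_job())"
```

```text
the job is handed in; nothing more can be done
None
```

I pushed the lid shut first, then gripped the plain steel clamp arm by its balance point. I handed the job in with the arm held over the two posts, at 12.6 s of the 64 s allowed.

- **Lid:** with the fingers at the rim stop the force rose to about 18 N and motion stopped. Later views show it shut.
- **Grip:** the load reads 6.3 N down, with a moment of about 0.02 N·m or less, so the grip is at the balance point and the arm hangs level and still.
- **Height:** the arm has risen 119.7 mm from the bench, which puts boss and foot about 40 mm above the post tops.
- **Centring:** I made a 3 mm correction at the end. Afterwards the boss and lid midlines agree to about 1.5 px (about 1 mm) in the wrist view across the bar. Along the bar it rests on the earlier measurement, good to about 2–3 mm.

**Checks that disagreed:**
- The real fingertips were about 23 mm behind the reported TCP, found from the lid contact. I corrected all grasp heights for it.
- My first crop-read post positions were about 4–7 mm off in x. I re-measured them from sharp disc edges in the top image. The last wrist and scene views then put the cell about 2.5–3 mm back toward the robot, which the final correction took out.
- I had no picture left to view after that correction, so it was only checked numerically.

The other things on the bench and the look-alikes were left alone; nothing in the later views looked disturbed.

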